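# Hang the column tray on its twin-pin rail

## Robot

A 7-joint arm with a two-finger parallel gripper is mounted at the origin on a cart in front of the work surface, level with it; the furniture and walls round the work are solid. World frame = base frame: x ahead of the robot, y to its left, z up, the work surface at z = 0. Lengths are in m, angles in rad, forces in N, time in s.
With the tool pointing down it reaches from about 0.425 to 0.925 m from the base axis. Payload 6.8 kg.
Tool frame: the origin (TCP) lies at the very end of the fingers, on their centre line; the grasp point (between the pads) lies 19 mm behind it; z points along the fingers, y is the line along which they close (so a half turn about z gives the same grasp; the last joint's range is limited). The gripper opens to 85 mm and grips with 20 to 120 N. Pads are 22 mm wide; open, the fingers measure 114 mm over their backs; the gripper's body (76 mm by 85 mm) begins 54 mm behind the grasp point. The pads swing forward as they close: fully open they stand 13 mm farther back than shut.
Start: joints at [1.078, 0.477, 0.022, 1.555, -0.011, 1.109, -0.083], TCP at [0.253, -0.626, 0.231] pointing down, gripper open.
Joint ranges: [-2.96, 2.96], [-0.34, 2.1], [-1.41, 1.46], [0.24, 2.44], [-1.37, 4.51], [0.17, 1.92], [-2.96, 2.96]. Speed limits (rad/s): [2.39, 2.39, 3.14, 3.14, 3.14, 3.14, 3.14].

## Interface

Orientations are given as a unit quaternion [w, x, y, z].
In Python, from station import readout, viewer, bot gives the robot as it stands. The module is installed in compiled form; this text tells all that it offers.
- The arm moves only by the shell command python3 -m handwheel 'ROWS' [FORCE]. ROWS is JSON, a list of rows, each a list of 3 entries, a list of its own where there are three numbers: the shift along the tool's x, y, z in mm, then the turn, a rotation vector about the tool's x, y, z in degrees, then the gripper command: -1 is fully open, 1 is shut, values between are in proportion. In form: [[[x, y, z], [ax, ay, az], grip], ...]. A call has 1 to 20 rows; each row is the pose to reach, as a shift and turn from the pose commanded when the call began, along the tool's axes at that moment; what a row does not reach only later rows make up. A row lasts 1/12 s, in which the tool goes at most 41.7 mm and 7.16 degrees, less where a joint would pass 70% of its speed; a pose out of reach is approached as far as the arm can. A call with a gripper value outside its range is refused whole. The fingers move at their own pace and stop on an object; FORCE is the grip in N (left out, the last holds). Time passes only in rows, so rows that repeat a pose let the fingers close. It gives the time, the measured TCP pose, the force and the opening at its end, in the units of the state.
- readout.get_obs(): the state, without advancing time (a new reading comes with each control period).
- viewer.read_camera(name): name is "side" or "top"; returns a dict with "frame" (480x640x3 uint8, red, green, blue), "fx", "fy", "cx", "cy" (pixels), "rvec" (rotation vector, rad) and "tvec" (3), from world to camera coordinates, as OpenCV has them. Camera axes: x right, y down, z forward; pixel columns grow to the right and rows downward; lengths in m; the calibration is good to about 2 mm. A picture is of the moment at which its call begins. There is no depth.
- bot.hand_in(): hands the job in, once; it reports no verdict.
Trained networks look in a picture, given as the dict that the camera call returned (one of the last four; its "shot" number tells which), for a name from the list of things; names that differ only in an ending like _2 or _b are one class to them, and where a whole thing is asked for, a point or a joint stands for the part that bears it (a point fixed in the world has none). Each returns a list of dicts, best first, with "score" (0 to 1); they miss things now and then, are a little off and sometimes report something else, mostly with a low value. They report only what shows in the picture. A call takes as long as a camera call.
- viewer.search_frame(picture, target): "rect" ([centre column, centre row, width, height] in pixels, round what is visible of it).
- viewer.outline_of(picture, target): "mask" (480x640 bool, what is visible of it) and "rect" ([centre column, centre row, width, height] in pixels, round what is visible of it).
The state is a dict: "t": time; "q": joint angles; "joint_vel": joint speeds; "joint_torque": joint torques, N m; "eef_pos": TCP position; "tool_rot": TCP orientation; "contact_force": force on the tool from outside, world axes, zero at the start; "torque": the same for the moment, N m; "gripper_width": opening from 0.0 (shut) to 1.0 (fully open).
Only numpy, scipy, OpenCV 4.12 (cv2) and the standard library are available. Lean on these libraries where they do the work, as an engineer would, in place of code of your own. Each camera call takes 0.05 s, during which the arm holds its last target. There are 200 camera calls.

## Task

Pick up the empty column tray by its grip and hang it on the stand: put both holes of its rear flange over the two upright pins of the rail, tray side towards the robot, finding the pins gently by feel because the rail may be clamped a little to the left or right on its stand. Then press it down with care, without hammering or forcing, past the spring roller until the flange lies fully home and flush on the rail, and let go; do not disturb the loose things around.

Things in the scene. Friction and masses are not known exactly. Their poses are not given: they have to be found in the camera images.
- holder: Loose aluminium column tray, about 0.25 kg, 216 mm long (y), 79 mm deep (x), standing on the worktop. Origin: level with its underside, mid-length, straight below the line of its two holes; z up. Tray (rim 22 mm high) at x -63 to -16 mm; back wall x -20 to -16 mm, up to z 70 mm; a flange runs back from the wall's top.
- holder_flange (a point): On the tray: middle of the flange's underside, 65 mm above the tray's origin, x and y 0. The flange is 5 mm thick (z 65 to 70 mm), x -16 to +16 mm, 216 mm long, with two round through holes of 10 mm diameter at x 0, y +80 and -80 mm.
- holder_grip (a point): On the tray: where to grip, in the middle of the black fin on top, 8 mm to -x of the line of holes, y 0, 98 mm above the tray's underside. The fin is 10 mm thick in y (grip across y), x -26 to +10 mm, from the flange (z 70 mm) up to z 115 mm.
- stand: Fixed grey stand carrying a steel rail. Origin: on the worktop under the middle between its two posts; z up. x points to the far side; the tray hangs on the -x side, its axes parallel to the stand's. Seated, the tray's origin is 65 mm above the worktop, at stand x 0, shifted in y with the rail.
- rail_nominal (a point): Fixed to the stand, 130 mm above its origin: middle of the rail's top (24 x 216 mm) when centred. Two pins 160 mm apart in y, at x 0, 8 mm thick, rise 30 mm; last 3.5 mm tapers to 6 mm. Rail and pins are clamped up to 13 mm left or right (y) of this point, differently each time, not in this reading: feel or look for them. They do not shift in use.
- roller_nominal (a point): Fixed to the stand: axis of the spring roller when the rail is centred, 140 mm above the worktop, 20 mm to +x (it goes with the rail). 14 mm thick, axis along y, 19 mm wide; it leans 3 mm over the rear edge of the flange. Felt from 16 mm above the seat; pressing past takes about 5 to 15 N, then it holds the flange down. Keep tray against stand under 40 N.
- spanner_a: Loose steel open-ended spanner, 34x148x6 mm, lying on the worktop between robot and stand, bystander. Origin: centre of its underside.
- marker: Loose marker pen, 12 mm thick, 86 mm long, lying between tray and stand, bystander. Origin: centre of its underside.
- ferrule_tin: Loose round white tin, 64 mm diameter, 25 mm high, behind the work, bystander. Origin: centre of its underside.

How it is judged:
On the way, in this order (a step that is already met when the one before it is completed fails the run):
1. the tray has been lifted off the worktop, above the height of the pins (height (world z) of holder above 0.092 m), for 0.1 s.
2. both pins are through the holes: the tray is over the rail, its flange well below the pin tips (z of holder in the frame of stand between 0.06 and 0.089 m and x of holder in the frame of stand between -0.006 and 0.006 m and y of holder in the frame of stand between -0.018 and 0.018 m and x of holder_grip in the frame of stand below 0 m and angle between holder's own z axis and vertical below 0.15 rad), for 0.1 s.
At the end, for the whole second after the job is handed in: The tray hangs at rest on both pins, tray side towards the robot, its flange flush on the rail (tray origin 62 to 67 mm above the stand's foot, within 4 mm in x and 18 mm in y of the stand's middle, tilted and turned less than 0.05 rad), released (z of holder in the frame of stand between 0.062 and 0.067 m and x of holder in the frame of stand between -0.004 and 0.004 m and y of holder in the frame of stand between -0.018 and 0.018 m and x of holder_grip in the frame of stand below 0 m and angle between holder's own z axis and vertical below 0.05 rad and angle between the x axis of holder and the x axis of stand, either way round below 0.05 rad and linear speed of holder below 0.02 m/s); the robot touches nothing.
It fails at once if the tray was forced: more than 40 N between tray and stand (contact force between holder and stand above 40 N).
It fails at once if a bystander was moved more than 20 mm (distance of any of spanner_a, marker, ferrule_tin from where it was at the start of the episode above 0.02 m).
It also fails if it takes over 72 s, if anything falls off the work surface, if the arm or the gripper's body presses on something with over 40 N, if the wrist force passes 120 N, or if a joint passes its speed limit or range.

## Working session

There is one attempt and no reset: what is moved stays moved. The work goes in short steps, Python scripts to look and compute and a shell command to move; the robot and the scene stay as the last step left them, time stands still between calls to the robot, and variables do not carry over. Pictures are saved under pics/ and viewed, on a budget of 10 in all, crops included, one or two more only if the job needs it, and the job is handed in when it is done.

```bash
mkdir -p pics; cat > h.py <<'E'
import numpy as np, cv2
from station import readout, viewer, bot
def cam(n): return viewer.read_camera(n)
def proj(p,P):
    return cv2.projectPoints(np.float64(P).reshape(-1,1,3),np.float64(p["rvec"]),np.float64(p["tvec"]),K(p),None)[0].reshape(-1,2)
def K(p): return np.array([[p["fx"],0,p["cx"]],[0,p["fy"],p["cy"]],[0,0,1.]])
def back(p,uv,z):
    R=cv2.Rodrigues(np.float64(p["rvec"]))[0];t=np.float64(p["tvec"]).ravel()
    c=-R.T@t; d=R.T@np.linalg.inv(K(p))@np.array([uv[0],uv[1],1.]); return c+d*(z-c[2])/d[2]
def save(p,n): cv2.imwrite(f"pics/{n}.png",cv2.cvtColor(p["frame"],cv2.COLOR_RGB2BGR))
E
python3 - <<'E'
from h import *
o=readout.get_obs(); print(o["t"],o["eef_pos"],o["tool_rot"],o["contact_force"],o["gripper_width"])
for n in("top","side"):
    p=cam(n); save(p,n+"0")
    R=cv2.Rodrigues(np.float64(p["rvec"]))[0]; print(n,"cam",-R.T@np.float64(p["tvec"]).ravel(),p["fx"])
    for t in("holder","stand","spanner_a","marker","ferrule_tin"):
        for r in viewer.search_frame(p,t)[:2]: print(n,t,round(r["score"],2),np.round(r["rect"]),np.round(back(p,r["rect"][:2],0),3))
E
```

```text
0.0 [ 0.25311252 -0.62510181  0.23032853] [-8.82425700e-04  9.81545107e-01  1.91228553e-01 -2.54487176e-04] [ 0.28940717 -0.3004289   0.23053086] 0.9999260975335602
top cam [ 0.36611255 -0.0087975   1.16355119] 518.1752136336685
top holder 0.58 [201. 264. 110.  68.] [0.518 0.275 0.   ]
top stand 0.84 [411. 220. 104.  69.] [ 0.62  -0.205  0.   ]
top spanner_a 0.58 [340. 322.  56.  12.] [ 0.388 -0.041  0.   ]
top marker 0.68 [318. 257.   0.  39.] [0.535 0.007 0.   ]
top marker 0.17 [324. 182.  27.  27.] [ 0.709 -0.005  0.   ]
top ferrule_tin 0.78 [321. 180.  25.  23.] [0.714 0.    0.   ]
side cam [ 0.4676478 -0.4671515  0.7972108] 464.0427178783698
side holder 0.93 [278. 180.  71.  94.] [0.513 0.286 0.   ]
side stand 0.94 [374. 340.  75. 134.] [ 0.629 -0.142  0.   ]
side spanner_a 0.8 [239. 314.  23.  71.] [ 0.392 -0.042  0.   ]
side spanner_a 0.55 [395. 269.  31.  34.] [ 0.712 -0.002  0.   ]
side marker 0.75 [308. 279.  44.   5.] [ 0.535  0.009 -0.   ]
side ferrule_tin 0.94 [397. 270.  30.  35.] [ 0.715 -0.004  0.   ]
```

```bash
python3 - <<'E'
import cv2
a=cv2.imread("pics/top0.png")[150:350,120:520]; b=cv2.imread("pics/side0.png")[110:430,200:460]
cv2.imwrite("pics/topc.png",cv2.resize(a,None,fx=2,fy=2)); cv2.imwrite("pics/sidec.png",cv2.resize(b,None,fx=1.85,fy=1.85))
E
```

```text
(no output)
```

View pics/topc.png

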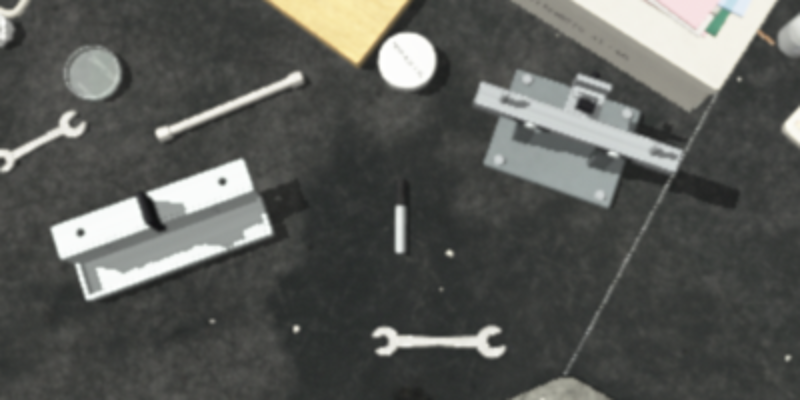

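View pics/sidec.png

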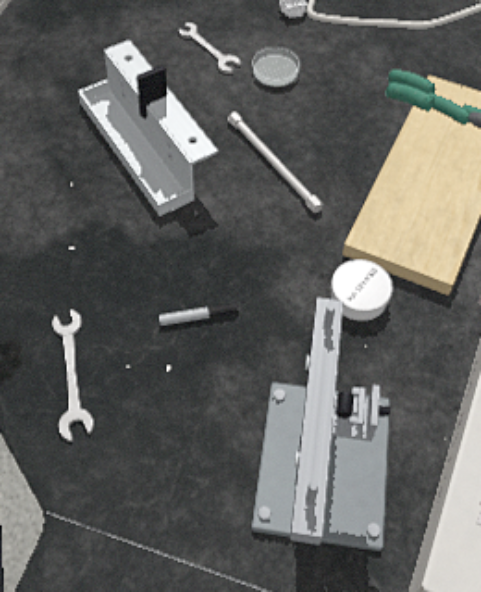

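Top view: tray at left, holes at crop px (80,233) and (222,181), tray side towards the robot. The rail lies at right from (478,95) to (682,158), with its roller at (588,100) on the far side. The side view agrees. Both crops next get enlarged to measure the pins.

```bash
python3 - <<'E'
import cv2,numpy as np
t=cv2.imread("pics/top0.png");s=cv2.imread("pics/side0.png")
r=lambda im,x,y,w,h,f:cv2.resize(im[y:y+h,x:x+w],None,fx=f,fy=f,interpolation=cv2.INTER_CUBIC)
A=r(t,350,182,120,60,6);B=r(t,140,225,120,40,6)
cv2.imwrite("pics/z1.png",np.vstack([A,B[:235]]))
cv2.imwrite("pics/z2.png",r(s,340,260,100,150,4))
E
```

```text
(no output)
```

View pics/z1.png

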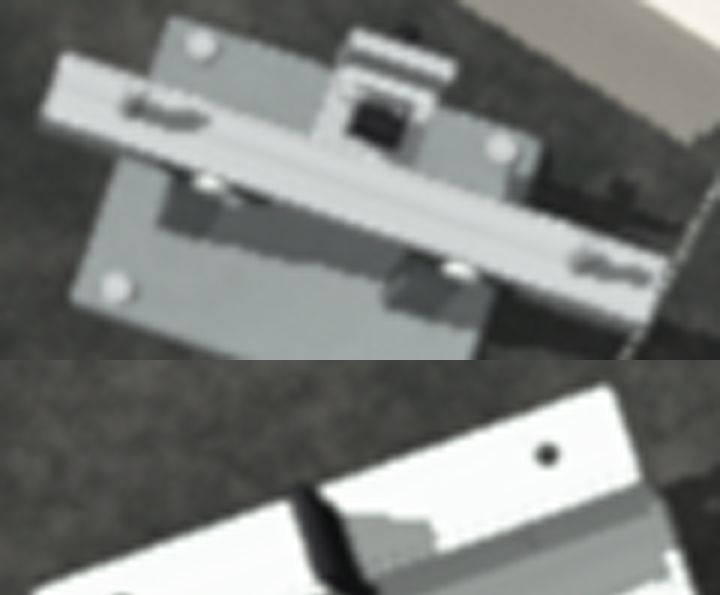

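View pics/z2.png

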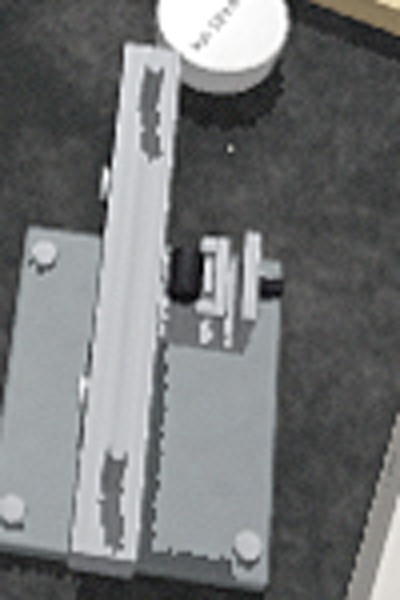

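The enlarged views show the rail's top corners: top-camera crop (62,52), (45,108), (668,262), (650,318); side crop (127,44), (180,50), (70,555), (135,562). The pins are the same colour as the rail, so I use the rail's ends, which are symmetric about the pins.

```bash
cat >> h.py <<'E'
def fitpose(obs, x0):
    """obs: list of (picture, local pts, pixels); fit x,y,yaw with fixed z in local pts"""
    from scipy.optimize import least_squares
    def W(v,L):
        c,s=np.cos(v[2]),np.sin(v[2]); L=np.float64(L); return np.c_[v[0]+c*L[:,0]-s*L[:,1], v[1]+s*L[:,0]+c*L[:,1], L[:,2]]
    f=lambda v: np.concatenate([(proj(p,W(v,L))-np.float64(u)).ravel() for p,L,u in obs])
    r=least_squares(f,x0,x_scale=[.01,.01,.05]); return r.x, np.round(f(r.x).reshape(-1,2),1)
E
python3 - <<'E'
from h import *
T=cam("top");S=cam("side")
f=lambda a,x,y,k:np.array(a)/k+[x,y]-.5*(1-1/k)
rt=f([(62,52),(45,108),(668,262),(650,318)],350,182,6); rs=f([(180,50),(127,44),(135,562),(70,555)],340,260,4)
L=[(.012,.108,.13),(-.012,.108,.13),(.012,-.108,.13),(-.012,-.108,.13)]
for ob in ([(T,L,rt)],[(S,L,rs)],[(T,L,rt),(S,L,rs)]):
    v,r=fitpose(ob,[.63,-.17,-.3]); print("rail",v.round(4),np.degrees(v[2]).round(2),r.tolist())
# base plate nominal from bolts skip; roller
print("roller", back(T,f([(383,125)],350,182,6)[0],.14), back(S,f([(187,275)],340,260,4)[0],.14))
# holder
H=[(0,.08,.07),(0,-.08,.07)]
ht=np.array([[120+80/2,150+233/2],f([(547,455-360)],140,225,6)[0]])
k=1.85; hs=[(200+127.5/k,110+59/k),(200+193/k,110+140/k)]
for ob in ([(T,H,ht)],[(S,H,hs)],[(T,H,ht),(S,H,hs)]):
    v,r=fitpose(ob,[.5,.27,.35]); print("holder",v.round(4),np.degrees(v[2]).round(2),r.tolist())
c,s=np.cos(v[2]),np.sin(v[2]); g=v[:2]+.0-np.array([c,s])*.008; print("grip",g)
E
```

```text
rail [ 0.6071 -0.1784 -0.349 ] -19.99 [[0.6, -0.6], [-0.4, 0.7], [0.2, -0.8], [-0.3, 0.8]]
rail [ 0.6051 -0.1786 -0.3475] -19.91 [[0.4, 0.2], [-0.5, -0.1], [0.3, 0.4], [-0.3, -0.5]]
rail [ 0.6059 -0.1785 -0.3486] -19.97 [[0.6, -0.0], [-0.4, 1.3], [0.3, -0.3], [-0.3, 1.3], [0.9, 0.1], [-0.1, -0.2], [0.7, 0.2], [0.1, -0.7]]
roller [ 0.62522916 -0.18712527  0.14      ] [ 0.62508803 -0.18480061  0.14      ]
holder [0.5327 0.2697 0.3581] 20.52 [[-0.1, 0.0], [0.1, -0.0]]
holder [0.5326 0.268  0.3614] 20.71 [[-0.1, -0.2], [0.1, 0.2]]
holder [0.5326 0.2691 0.3596] 20.6 [[0.2, 0.1], [0.3, -0.1], [-0.1, -0.6], [-0.0, -0.2]]
grip [0.52515963 0.26632609]
```

```bash
cat >> h.py <<'E'
from scipy.spatial.transform import Rotation as Ro
def plan(*tg):
    """tg: (x,y,z,yaw_deg of tool x, tool down) -> rows in mm/deg"""
    o=readout.get_obs(); q=np.array(o["tool_rot"]); R=Ro.from_quat(q[[1,2,3,0]])
    for t in tg:
        d=R.inv().apply(np.array(t[:3])-o["eef_pos"])*1000
        D=Ro.from_euler("z",t[3],degrees=True)*Ro.from_euler("x",180,degrees=True)
        print("row",d.round(1),(R.inv()*D).as_rotvec(degrees=True).round(2))
E
python3 -c "
from h import *
plan((.47,-.2,.231,20.6),(.525,.266,.231,20.6),(.525,.266,.079,20.6))"
```

```text
row [ 3.605e+02 -3.132e+02  3.000e-01] [ 0.   -0.    1.45]
row [ 5.864e+02 -7.245e+02  3.000e-01] [ 0.   -0.    1.45]
row [ 586.4 -724.5  152.3] [ 0.   -0.    1.45]
```

```bash
python3 -m handwheel '[[[360,-313,0],[0,0,1.4],-1],[[360,-313,0],[0,0,1.4],-1],[[360,-313,0],[0,0,1.4],-1],[[360,-313,0],[0,0,1.4],-1],[[360,-313,0],[0,0,1.4],-1],[[360,-313,0],[0,0,1.4],-1],[[360,-313,0],[0,0,1.4],-1],[[360,-313,0],[0,0,1.4],-1],[[360,-313,0],[0,0,1.4],-1],[[360,-313,0],[0,0,1.4],-1],[[360,-313,0],[0,0,1.4],-1],[[360,-313,0],[0,0,1.4],-1],[[586,-724,0],[0,0,1.4],-1],[[586,-724,0],[0,0,1.4],-1],[[586,-724,0],[0,0,1.4],-1],[[586,-724,0],[0,0,1.4],-1],[[586,-724,0],[0,0,1.4],-1],[[586,-724,0],[0,0,1.4],-1],[[586,-724,0],[0,0,1.4],-1],[[586,-724,0],[0,0,1.4],-1]]'; python3 -c "
from h import *
plan((.525,.266,.231,20.6),(.525,.266,.079,20.6))"
```

```text
t: 2.37
eef_pos: [0.5088, 0.1325, 0.2317]
tool_rot: [0.0, 0.984, 0.179, 0.0]
contact_force: [0.6, -1.0, 0.3]
gripper_width: 0.997
row [  62.2 -119.2    0.7] [ 0.02 -0.04  0.02]
row [  62.1 -119.3  152.7] [ 0.02 -0.04  0.02]
```

```bash
python3 -m handwheel '[[[60,-115,0],[0,0,0],-1],[[60,-115,0],[0,0,0],-1],[[60,-115,0],[0,0,0],-1],[[60,-115,0],[0,0,0],-1],[[60,-115,80],[0,0,0],-1],[[60,-115,80],[0,0,0],-1],[[60,-115,80],[0,0,0],-1],[[60,-115,80],[0,0,0],-1]]'; python3 -c "
from h import *
plan((.525,.266,.079,20.6))
p=cam('side');save(p,'pre');q=cam('top');save(q,'pret')
im=p['frame'][90:290,180:440];
cv2.imwrite('pics/prec.png',cv2.cvtColor(cv2.resize(im,None,fx=2.5,fy=2.5,interpolation=2),4))"
```

```text
t: 3.03
eef_pos: [0.5232, 0.2583, 0.1501]
tool_rot: [0.001, 0.984, 0.179, -0.002]
contact_force: [0.2, 0.6, 0.3]
gripper_width: 0.998
row [ 4.7 -6.6 71.1] [0.04 0.26 0.04]
```

View pics/prec.png

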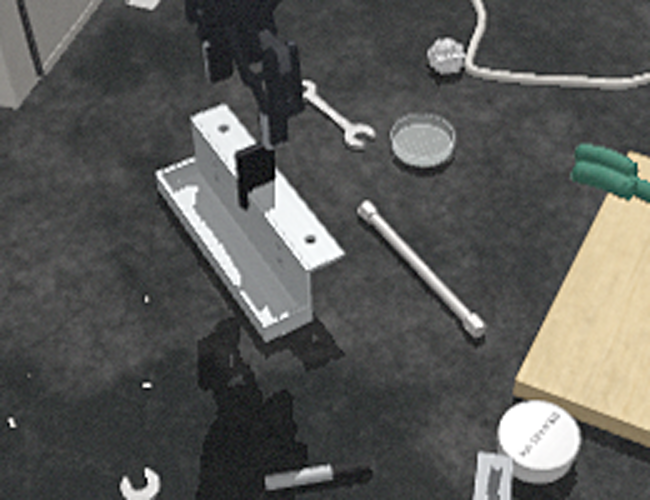

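The open gripper is above the fin at crop (255,175), one finger each side. I'll lower and close.

```bash
python3 -m handwheel '[[[5,-7,0],[0,0,0],-1],[[5,-7,0],[0,0,0],-1],[[5,-7,35],[0,0,0],-1],[[5,-7,60],[0,0,0],-1],[[5,-7,71],[0,0,0],-1],[[5,-7,71],[0,0,0],-1],[[5,-7,71],[0,0,0],-1],[[5,-7,71],[0,0,0],1],[[5,-7,71],[0,0,0],1],[[5,-7,71],[0,0,0],1],[[5,-7,71],[0,0,0],1],[[5,-7,71],[0,0,0],1],[[5,-7,71],[0,0,0],1],[[5,-7,71],[0,0,0],1],[[5,-7,71],[0,0,0],1],[[5,-7,71],[0,0,0],1]]' 80; python3 -c "
from h import *
o=readout.get_obs();print(o['eef_pos'],o['torque'])
plan((.525,.266,.22,20.6))"
```

```text
t: 4.47
eef_pos: [0.5271, 0.2678, 0.0807]
tool_rot: [-0.0, 0.984, 0.179, 0.0]
contact_force: [0.8, -0.7, 4.0]
gripper_width: 0.109
[0.52710698 0.26783483 0.08072409] [-0.09822482 -0.08594442  0.01169481]
row [  -2.5    1.  -139.3] [ 0.   -0.06  0.04]
```

```bash
python3 -m handwheel '[[[0,0,-20],[0,0,0],1],[[0,0,-50],[0,0,0],1],[[0,0,-85],[0,0,0],1],[[0,0,-120],[0,0,0],1],[[0,0,-155],[0,0,0],1],[[0,0,-190],[0,0,0],1],[[0,0,-190],[0,0,0],1],[[0,0,-190],[0,0,0],1],[[0,0,-190],[0,0,0],1]]'; python3 -c "
from h import *
o=readout.get_obs();print(o['eef_pos'],o['gripper_width'],o['torque'])
plan((.5985,-.176,.27,-20),(.5985,-.176,.25,-20))"
```

```text
t: 5.22
eef_pos: [0.5257, 0.2669, 0.2687]
tool_rot: [0.001, 0.984, 0.179, -0.001]
contact_force: [-0.4, 0.1, -4.5]
gripper_width: 0.103
[0.52567566 0.26694837 0.26869449] 0.10331369439320892 [-0.01243846 -0.06512874  0.01807915]
row [-88.1 440.2  -0.8] [ 0.09  0.14 40.65]
row [-88.  440.2  19.2] [ 0.09  0.14 40.65]
```

```bash
python3 -m handwheel '[[[-4,20,0],[0,0,2],1],[[-10,50,0],[0,0,4.6],1],[[-16,80,0],[0,0,7.4],1],[[-22,110,0],[0,0,10.2],1],[[-28,140,0],[0,0,13],1],[[-34,170,0],[0,0,15.7],1],[[-40,200,0],[0,0,18.5],1],[[-46,230,0],[0,0,21.3],1],[[-52,260,0],[0,0,24],1],[[-58,290,0],[0,0,26.8],1],[[-64,320,0],[0,0,29.5],1],[[-70,350,0],[0,0,32.3],1],[[-76,380,0],[0,0,35],1],[[-82,410,0],[0,0,38],1],[[-86,430,0],[0,0,39.8],1],[[-88,440,0],[0,0,40.6],1],[[-88,440,0],[0,0,40.6],1],[[-88,440,0],[0,0,40.6],1],[[-88,440,0],[0,0,40.6],1],[[-88,440,0],[0,0,40.6],1]]'; python3 -c "
from h import *
o=readout.get_obs();print(o['eef_pos'],o['gripper_width'],o['torque'])
plan((.5985,-.176,.25,-20))
f=lambda p,x,y,w,h,k:cv2.cvtColor(cv2.resize(p['frame'][y:y+h,x:x+w],None,fx=k,fy=k,interpolation=2),4)
p=cam('side');save(p,'a_s');q=cam('top');save(q,'a_t')
cv2.imwrite('pics/ab.png',np.vstack([f(q,340,170,150,70,4)[:, :600],f(p,320,180,150,75,4)]))"
```

```text
t: 6.88
eef_pos: [0.5996, -0.1724, 0.2703]
tool_rot: [-0.001, 0.985, -0.171, -0.0]
contact_force: [0.5, 0.8, -3.0]
gripper_width: 0.103
[ 0.59958024 -0.17237472  0.27026844] 0.10297450846950625 [ 0.03041411 -0.05556943 -0.03440682]
row [ 0.2  3.8 20.3] [-0.06  0.03  0.27]
```

View pics/a_s.png

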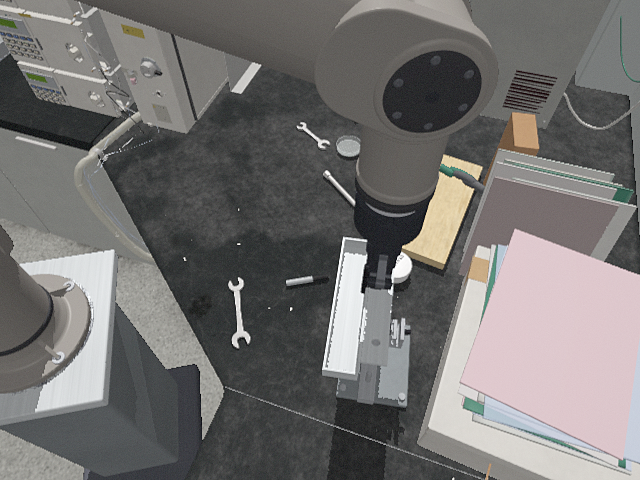

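Tray is held level above the stand, with the near hole at about (376,342). I'll zoom on both views to measure the tray in the gripper.

```bash
python3 -c "
import cv2,numpy as np
f=lambda n,x,y,w,h,k:cv2.resize(cv2.imread(n)[y:y+h,x:x+w],None,fx=k,fy=k,interpolation=2)
cv2.imwrite('pics/ab.png',np.hstack([f('pics/a_s.png',315,230,100,150,4),cv2.copyMakeBorder(f('pics/a_t.png',350,150,130,100,3),0,300,0,0,0)]))"
```

```text
(no output)
```

View pics/ab.png

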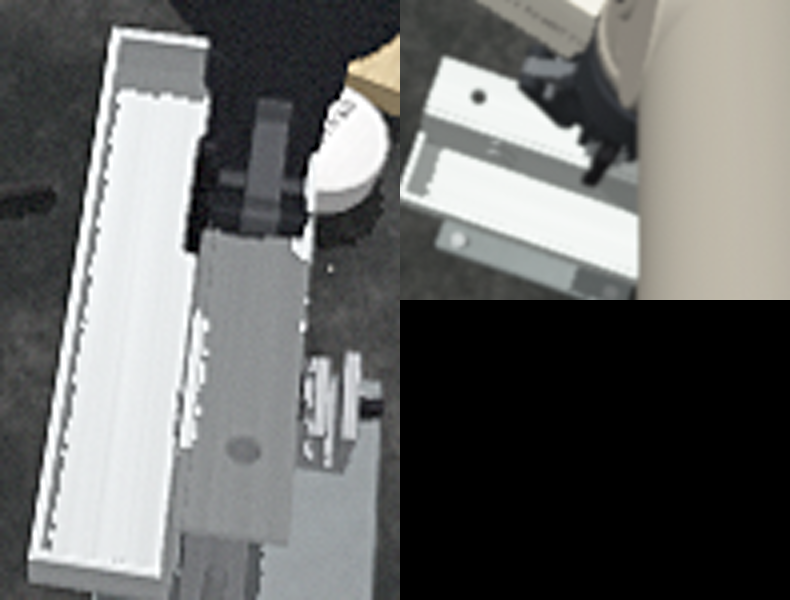

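```bash
cat > m.py <<'E'
from h import *
import sys,json
# usage: side hole px(-y), top hole px(+y)
s=json.loads(sys.argv[1]);t=json.loads(sys.argv[2])
T=cam("top");S=cam("side");o=readout.get_obs();z=o["eef_pos"][2]-.0807+.07
v,r=fitpose([(S,[(0,-.08,z)],[s]),(T,[(0,.08,z)],[t])],[.6,-.17,-.35])
print("holder",v.round(4),np.degrees(v[2]),r.tolist())
c,s_=np.cos(v[2]),np.sin(v[2]); d=np.array(o["eef_pos"][:2])-v[:2]; print("tcp in holder",[c*d[0]+s_*d[1],-s_*d[0]+c*d[1]])
q=np.array(o["tool_rot"]);R=Ro.from_quat(q[[1,2,3,0]]).as_matrix();print("tool yaw",np.degrees(np.arctan2(R[1,0],R[0,0])),"tilt",np.degrees(R[:2,2]))
E
python3 m.py '[375.4,342.1]' '[375.7,182.0]'
```

```text
holder [ 0.6055 -0.1757 -0.347 ] -19.87955691623552 [[0.1, -0.4], [0.5, 0.2]]
tcp in holder [np.float64(-0.006216901235254415), np.float64(-0.0005122436100519988)]
tool yaw -19.86258577016365 tilt [0.01557726 0.01109209]
```

```bash
python3 -m handwheel '[[[1.4,2.5,10],[0,0,0],1],[[1.4,2.5,30],[0,0,0],1],[[1.4,2.5,50],[0,0,0],1],[[1.4,2.5,70],[0,0,0],1],[[1.4,2.5,85],[0,0,0],1],[[1.4,2.5,88],[0,0,0],1],[[1.4,2.5,88],[0,0,0],1],[[1.4,2.5,88],[0,0,0],1],[[1.4,2.5,88],[0,0,0],1],[[1.4,2.5,88],[0,0,0],1]]'; cat > chk.py <<'E'
from h import *; import sys
o=readout.get_obs();F=np.array(o["contact_force"]);print(round(o["t"],1),(np.array(o["eef_pos"])*1000).round(1),"F",F.round(1),"M",np.array(o["torque"]).round(2))
sys.exit(int(F[2]>float(sys.argv[1]) or np.hypot(*F[:2])>float(sys.argv[1])+4))
E
python3 chk.py 3; python3 -c "
from h import *
plan((.5993,-.1760,.18,-20))
p=cam('side');save(p,'b_s');q=cam('top');save(q,'b_t')
f=lambda n,x,y,w,h,k:cv2.resize(cv2.imread(n)[y:y+h,x:x+w],None,fx=k,fy=k,interpolation=2)
cv2.imwrite('pics/bb.png',np.hstack([f('pics/b_s.png',315,270,100,150,4),cv2.copyMakeBorder(f('pics/b_t.png',350,160,130,100,3),0,300,0,0,0)]))"
```

```text
t: 7.92
eef_pos: [0.6007, -0.1781, 0.1836]
tool_rot: [0.0, 0.985, -0.173, 0.001]
contact_force: [0.7, -0.5, -3.1]
gripper_width: 0.103
7.9 [ 600.7 -178.1  183.6] F [ 0.7 -0.5 -3.1] M [-0.05 -0.09 -0.06]
row [-2.  -1.5  3.6] [-0.02 -0.13  0.04]
```

View pics/bb.png

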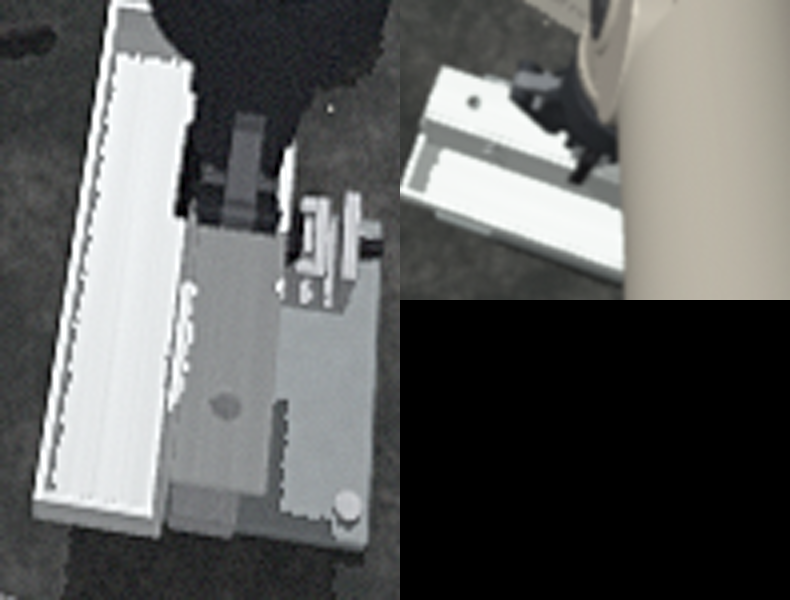

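The holes now show at side full px (371,371) and top (374,194); I'll recheck the tray pose from these.

```bash
python3 m.py '[371.1,370.9]' '[374.4,193.7]'; python3 -m handwheel '[[[0,0,0],[0,0,0],1]]'>/dev/null;python3 chk.py 3;python3 -m handwheel '[[[0,0,0],[0,0,0],1]]' >/dev/null; python3 chk.py 3
```

```text
holder [ 0.6072 -0.1808 -0.3539] -20.27711812192044 [[0.0, -0.2], [0.2, 0.1]]
tcp in holder [np.float64(-0.007581597099324735), np.float64(0.0001824265193408059)]
tool yaw -19.95476413175639 tilt [ 0.05686336 -0.01512942]
8.2 [ 600.  -177.9  182.7] F [-0.8  0.6 -2.9] M [-0.    0.01 -0.  ]
8.3 [ 599.9 -177.9  182.5] F [-0.7  0.1 -2.8] M [-0.08 -0.04 -0.05]
```

```bash
python3 -m handwheel '[[[-1,-1.2,0],[0,0,0],1],[[-1,-1.2,2],[0,0,0],1],[[-1,-1.2,4],[0,0,0],1],[[-1,-1.2,5],[0,0,0],1],[[-1,-1.2,5],[0,0,0],1],[[-1,-1.2,5],[0,0,0],1]]' >/dev/null; python3 chk.py 1 &&
python3 -m handwheel '[[[0,0,0.5],[0,0,0],1],[[0,0,1],[0,0,0],1],[[0,0,1],[0,0,0],1],[[0,0,1],[0,0,0],1]]' >/dev/null; python3 chk.py 1 &&
python3 -m handwheel '[[[0,0,0.5],[0,0,0],1],[[0,0,1],[0,0,0],1],[[0,0,1],[0,0,0],1],[[0,0,1],[0,0,0],1]]' >/dev/null; python3 chk.py 1 &&
python3 -m handwheel '[[[0,0,0.5],[0,0,0],1],[[0,0,1],[0,0,0],1],[[0,0,1],[0,0,0],1],[[0,0,1],[0,0,0],1]]' >/dev/null; python3 chk.py 1 &&
python3 -m handwheel '[[[0,0,0.5],[0,0,0],1],[[0,0,1],[0,0,0],1],[[0,0,1],[0,0,0],1],[[0,0,1],[0,0,0],1]]' >/dev/null; python3 chk.py 1 &&
python3 -m handwheel '[[[0,0,0.5],[0,0,0],1],[[0,0,1],[0,0,0],1],[[0,0,1],[0,0,0],1],[[0,0,1],[0,0,0],1]]' >/dev/null; python3 chk.py 1
```

```text
8.8 [ 599.3 -176.5  177.1] F [-0.3  0.4 -3.2] M [-0.06 -0.   -0.06]
9.1 [ 599.3 -176.4  176.3] F [-0.3 -0.4 -2.3] M [-0.02 -0.09  0.  ]
9.4 [ 599.3 -176.5  175.3] F [ 0.2  0.7 -2.3] M [-0.03  0.01 -0.04]
9.8 [ 599.3 -176.4  174.3] F [ 0.9 -0.  -2.8] M [ 0.04 -0.05 -0.06]
10.1 [ 599.3 -176.4  173.2] F [-0.  -0.3 -3. ] M [-0.06 -0.09 -0.  ]
10.4 [ 599.3 -176.4  172.2] F [-0.7 -0.4 -3.5] M [ 0.01  0.03 -0.  ]
```

Already about 3.5 mm below the tip height with no contact, so I continue down.

```bash
python3 -m handwheel '[[[0,0,1],[0,0,0],1],[[0,0,1],[0,0,0],1],[[0,0,1],[0,0,0],1]]' >/dev/null; python3 chk.py 1 &&
python3 -m handwheel '[[[0,0,1],[0,0,0],1],[[0,0,1],[0,0,0],1],[[0,0,1],[0,0,0],1]]' >/dev/null; python3 chk.py 1 &&
python3 -m handwheel '[[[0,0,1],[0,0,0],1],[[0,0,1],[0,0,0],1],[[0,0,1],[0,0,0],1]]' >/dev/null; python3 chk.py 1 &&
python3 -m handwheel '[[[0,0,1],[0,0,0],1],[[0,0,1],[0,0,0],1],[[0,0,1],[0,0,0],1]]' >/dev/null; python3 chk.py 1 &&
python3 -m handwheel '[[[0,0,1],[0,0,0],1],[[0,0,1],[0,0,0],1],[[0,0,1],[0,0,0],1]]' >/dev/null; python3 chk.py 1 &&
python3 -m handwheel '[[[0,0,1],[0,0,0],1],[[0,0,1],[0,0,0],1],[[0,0,1],[0,0,0],1]]' >/dev/null; python3 chk.py 1
```

```text
10.7 [ 599.3 -176.4  171.2] F [-0.3  0.5 -3.5] M [-0.01 -0.05  0.01]
10.9 [ 599.3 -176.4  170.2] F [ 0.3  0.9 -2.9] M [-0.   -0.04  0.04]
11.2 [ 599.3 -176.4  169.2] F [ 0.6 -0.3 -3.1] M [ 0.02 -0.06 -0.03]
11.4 [ 599.3 -176.5  168.2] F [ 0.4 -0.4 -2.6] M [-0.03 -0.04 -0.02]
11.7 [ 599.3 -176.4  167.2] F [-0.4 -0.4 -4.1] M [-0.04 -0.02 -0.04]
11.9 [ 599.3 -176.4  166.2] F [ 0.8 -0.2 -3.6] M [ 0.01 -0.02  0.03]
```

```bash
python3 -m handwheel '[[[0,0,1],[0,0,0],1],[[0,0,2],[0,0,0],1],[[0,0,2],[0,0,0],1],[[0,0,2],[0,0,0],1]]' >/dev/null; python3 chk.py 2 &&
python3 -m handwheel '[[[0,0,1],[0,0,0],1],[[0,0,2],[0,0,0],1],[[0,0,2],[0,0,0],1],[[0,0,2],[0,0,0],1]]' >/dev/null; python3 chk.py 3 &&
python3 -m handwheel '[[[0,0,1],[0,0,0],1],[[0,0,1],[0,0,0],1],[[0,0,1],[0,0,0],1]]' >/dev/null; python3 chk.py 5 &&
python3 -m handwheel '[[[0,0,1],[0,0,0],1],[[0,0,1],[0,0,0],1],[[0,0,1],[0,0,0],1]]' >/dev/null; python3 chk.py 7 &&
python3 -m handwheel '[[[0,0,1],[0,0,0],1],[[0,0,1],[0,0,0],1],[[0,0,1],[0,0,0],1]]' >/dev/null; python3 chk.py 8 &&
python3 -m handwheel '[[[0,0,1],[0,0,0],1],[[0,0,1],[0,0,0],1],[[0,0,1],[0,0,0],1]]' >/dev/null; python3 chk.py 8
```

```text
12.3 [ 599.3 -176.4  164.2] F [ 0.4 -0.2 -3. ] M [-0.01 -0.01  0.  ]
12.6 [ 599.3 -176.4  162.2] F [ 0.4 -0.2 -2.2] M [ 0.   -0.01 -0.03]
12.9 [ 599.2 -176.4  161.3] F [-1.2  0.3 -2.5] M [0.   0.21 0.02]
13.1 [ 598.7 -176.2  160.3] F [-4.5  1.9  1.9] M [ 0.22  0.83 -0.04]
13.4 [ 598.3 -176.1  159.1] F [-5.8  1.1  1.9] M [0.4  1.14 0.03]
13.6 [ 598.2 -176.   157.8] F [-4.6  1.5  1. ] M [0.35 1.12 0.01]
```

Roller felt exactly where expected. I keep pressing in 1 mm steps.

```bash
python3 -m handwheel '[[[0,0,1],[0,0,0],1],[[0,0,1],[0,0,0],1],[[0,0,1],[0,0,0],1]]' >/dev/null; python3 chk.py 12 &&
python3 -m handwheel '[[[0,0,1],[0,0,0],1],[[0,0,1],[0,0,0],1],[[0,0,1],[0,0,0],1]]' >/dev/null; python3 chk.py 12 &&
python3 -m handwheel '[[[0,0,1],[0,0,0],1],[[0,0,1],[0,0,0],1],[[0,0,1],[0,0,0],1]]' >/dev/null; python3 chk.py 12 &&
python3 -m handwheel '[[[0,0,1],[0,0,0],1],[[0,0,1],[0,0,0],1],[[0,0,1],[0,0,0],1]]' >/dev/null; python3 chk.py 12 &&
python3 -m handwheel '[[[0,0,1],[0,0,0],1],[[0,0,1],[0,0,0],1],[[0,0,1],[0,0,0],1]]' >/dev/null; python3 chk.py 12 &&
python3 -m handwheel '[[[0,0,1],[0,0,0],1],[[0,0,1],[0,0,0],1],[[0,0,1],[0,0,0],1]]' >/dev/null; python3 chk.py 12&&
python3 -m handwheel '[[[0,0,1],[0,0,0],1],[[0,0,1],[0,0,0],1],[[0,0,1],[0,0,0],1]]' >/dev/null; python3 chk.py 12&&
python3 -m handwheel '[[[0,0,1],[0,0,0],1],[[0,0,1],[0,0,0],1],[[0,0,1],[0,0,0],1]]' >/dev/null; python3 chk.py 12
```

```text
13.9 [ 598.2 -176.   156.6] F [-3.8  2.2 -0.2] M [0.42 1.03 0.14]
14.1 [ 598.2 -176.   155.5] F [-5.3  0.8 -1. ] M [0.35 1.15 0.13]
14.4 [ 598.2 -176.   154.4] F [-4.7  1.8 -2.8] M [0.39 1.05 0.15]
14.6 [ 598.2 -176.   153.5] F [-4.3  1.5 -2.3] M [0.42 1.06 0.09]
14.9 [ 598.2 -176.   152.5] F [-4.9  1.3 -2.2] M [0.38 1.1  0.08]
15.1 [ 598.2 -176.   151.4] F [-5.1  2.2 -1.7] M [0.34 1.06 0.09]
15.4 [ 598.2 -176.   150.4] F [-4.7  1.2 -3.4] M [0.37 1.06 0.1 ]
15.6 [ 598.2 -176.   149.3] F [-5.2  1.8 -5.1] M [0.42 1.11 0.09]
```

```bash
python3 -m handwheel '[[[0,0,1],[0,0,0],1],[[0,0,1],[0,0,0],1],[[0,0,1],[0,0,0],1]]' >/dev/null; python3 chk.py 8 &&
python3 -m handwheel '[[[0,0,1],[0,0,0],1],[[0,0,1],[0,0,0],1],[[0,0,1],[0,0,0],1]]' >/dev/null; python3 chk.py 8 &&
python3 -m handwheel '[[[0,0,0.5],[0,0,0],1],[[0,0,0.5],[0,0,0],1],[[0,0,0.5],[0,0,0],1]]' >/dev/null; python3 chk.py 8 &&
python3 -m handwheel '[[[0,0,0.5],[0,0,0],1],[[0,0,0.5],[0,0,0],1],[[0,0,0.5],[0,0,0],1]]' >/dev/null; python3 chk.py 8 &&
python3 -m handwheel '[[[0,0,0.5],[0,0,0],1],[[0,0,0.5],[0,0,0],1],[[0,0,0.5],[0,0,0],1]]' >/dev/null; python3 chk.py 8 &&
python3 -m handwheel '[[[0,0,0.5],[0,0,0],1],[[0,0,0.5],[0,0,0],1],[[0,0,0.5],[0,0,0],1]]' >/dev/null; python3 chk.py 8 &&
python3 -m handwheel '[[[0,0,0.5],[0,0,0],1],[[0,0,0.5],[0,0,0],1],[[0,0,0.5],[0,0,0],1]]' >/dev/null; python3 chk.py 8
```

```text
15.9 [ 598.3 -176.   148.3] F [-5.   1.8 -7. ] M [0.44 1.1  0.1 ]
16.1 [ 598.4 -176.1  147.3] F [-3.6  2.6 -8.3] M [0.51 1.14 0.06]
16.4 [ 598.6 -176.2  147.1] F [-4.2  2.  -8.5] M [ 0.52  1.13 -0.  ]
16.6 [ 598.9 -176.3  146.8] F [-4.9  2.1 -8.3] M [0.45 1.16 0.04]
16.9 [ 599.1 -176.4  146.6] F [-4.4  2.6 -8.8] M [ 0.48  1.09 -0.04]
17.1 [ 599.3 -176.5  146.2] F [-4.4  1.6 -9.7] M [ 0.46  1.11 -0.01]
17.4 [ 599.5 -176.5  145.9] F [-3.4  2.7 -7.7] M [ 0.36  0.88 -0.  ]
```

```bash
python3 -m handwheel '[[[0,0,0.5],[0,0,0],1],[[0,0,0.5],[0,0,0],1],[[0,0,0.5],[0,0,0],1]]' >/dev/null; python3 chk.py 8 &&
python3 -m handwheel '[[[0,0,0.5],[0,0,0],1],[[0,0,0.5],[0,0,0],1],[[0,0,0.5],[0,0,0],1]]' >/dev/null; python3 chk.py 8 &&
python3 -m handwheel '[[[0,0,0.5],[0,0,0],1],[[0,0,0.5],[0,0,0],1],[[0,0,0.5],[0,0,0],1]]' >/dev/null; python3 chk.py 8 &&
python3 -m handwheel '[[[0,0,0.5],[0,0,0],1],[[0,0,0.5],[0,0,0],1],[[0,0,0.5],[0,0,0],1]]' >/dev/null; python3 chk.py 8 &&
python3 -m handwheel '[[[0,0,0.5],[0,0,0],1],[[0,0,0.5],[0,0,0],1],[[0,0,0.5],[0,0,0],1]]' >/dev/null; python3 chk.py 8
python3 -c "
from h import *
p=cam('side');save(p,'c_s');q=cam('top');save(q,'c_t')
f=lambda n,x,y,w,h,k:cv2.resize(cv2.imread(n)[y:y+h,x:x+w],None,fx=k,fy=k,interpolation=2)
cv2.imwrite('pics/cc.png',np.hstack([f('pics/c_s.png',315,270,100,150,4),cv2.copyMakeBorder(f('pics/c_t.png',350,160,130,100,3),0,300,0,0,0)]))"
```

```text
17.6 [ 599.6 -176.6  145.8] F [-4.1  1.1 -4.9] M [0.42 1.14 0.  ]
17.9 [ 599.6 -176.6  145.8] F [-6.2  1.5 -1.6] M [0.47 1.45 0.04]
18.1 [ 599.6 -176.6  145.8] F [-8.   3.1  1.4] M [0.55 1.76 0.01]
18.4 [ 599.6 -176.6  145.8] F [-9.1  3.1  5.3] M [0.6  2.03 0.05]
18.6 [ 599.6 -176.6  145.8] F [-10.5   3.4   8.1] M [0.66 2.34 0.04]
```

View pics/cc.png

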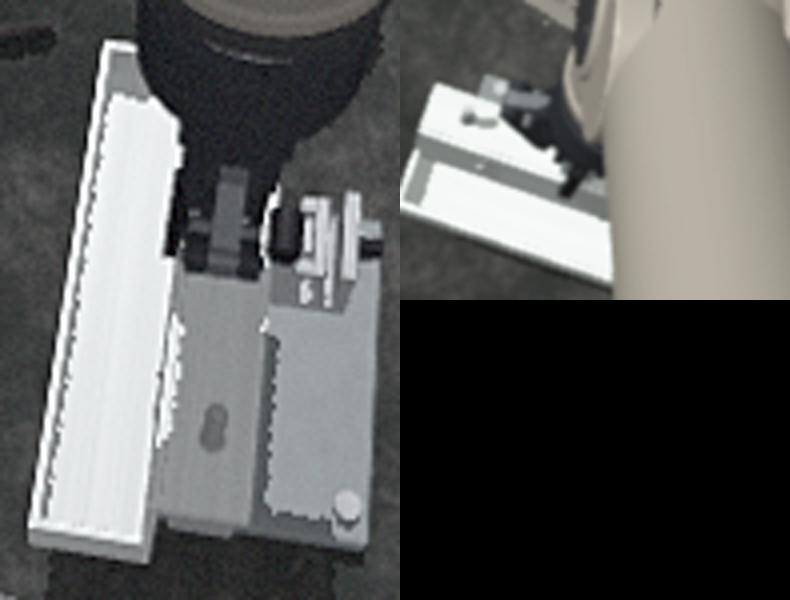

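Vertical motion stopped at TCP z 145.8 mm (predicted 145.7). Both pins show through the holes, at side crop (213,425) and top crop (480,117). I'll ease the load, then release.

```bash
python3 -m handwheel '[[[-0.5,0,-0.5],[0,0,0],1],[[-0.8,0,-1],[0,0,0],1],[[-0.8,0,-1],[0,0,0],1],[[-0.8,0,-1],[0,0,0],1]]'; python3 chk.py 8
```

```text
t: 19.05
eef_pos: [0.5995, -0.1765, 0.1458]
tool_rot: [0.0, 0.985, -0.173, 0.001]
contact_force: [-6.0, 1.4, 2.1]
gripper_width: 0.104
19.1 [ 599.5 -176.5  145.8] F [-6.   1.4  2.1] M [0.39 1.32 0.03]
```

```bash
python3 -m handwheel '[[[0,0,0],[0,0,0],0.6],[[0,0,0],[0,0,0],0.3],[[0,0,0],[0,0,0],0],[[0,0,0],[0,0,0],0],[[0,0,0],[0,0,0],0],[[0,0,0],[0,0,0],0],[[0,0,-5],[0,0,0],0],[[0,0,-20],[0,0,0],0],[[0,0,-50],[0,0,0],0],[[0,0,-85],[0,0,0],0],[[0,0,-120],[0,0,0],0],[[0,0,-150],[0,0,0],0],[[-30,0,-150],[0,0,0],0],[[-60,-30,-150],[0,0,0],0],[[-80,-70,-150],[0,0,0],0],[[-100,-110,-150],[0,0,0],0],[[-120,-150,-150],[0,0,0],0],[[-120,-190,-150],[0,0,0],0],[[-120,-190,-150],[0,0,0],0],[[-120,-190,-150],[0,0,0],0]]'; python3 chk.py 8; python3 -c "
from h import *
p=cam('side');save(p,'d_s');q=cam('top');save(q,'d_t')
for t in('spanner_a','marker','ferrule_tin'):
    for r in viewer.search_frame(p,t)[:1]: print(t,round(r['score'],2),np.round(r['rect']),np.round(back(p,r['rect'][:2],0),3))
f=lambda n,x,y,w,h,k:cv2.resize(cv2.imread(n)[y:y+h,x:x+w],None,fx=k,fy=k,interpolation=2)
cv2.imwrite('pics/dd.png',np.hstack([f('pics/d_s.png',315,270,100,150,4),cv2.copyMakeBorder(f('pics/d_t.png',350,160,130,100,3),0,300,0,0,0)]))"
```

```text
t: 20.72
eef_pos: [0.5509, 0.048, 0.2949]
tool_rot: [-0.001, 0.985, -0.17, 0.0]
contact_force: [0.1, -0.4, 0.6]
gripper_width: 0.5
20.7 [550.9  48.  294.9] F [ 0.1 -0.4  0.6] M [-0.   0.1 -0. ]
spanner_a 0.81 [240. 312.  23.  74.] [ 0.395 -0.039  0.   ]
marker 0.53 [308. 281.  40.   8.] [0.533 0.004 0.   ]
ferrule_tin 0.56 [397. 270.  32.  33.] [ 0.715 -0.006  0.   ]
```

View pics/dd.png

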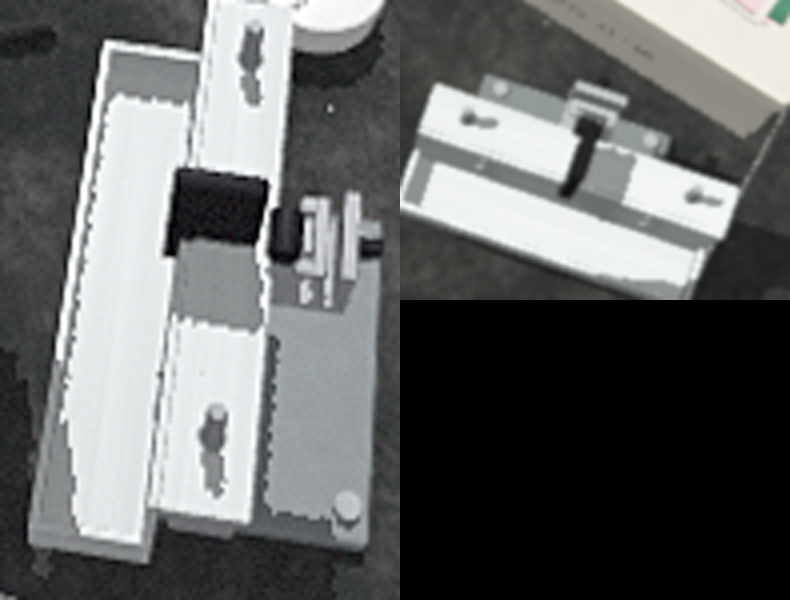

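Released: both pins stand through the holes (side crop (253,25) and (216,410)), roller against the flange edge, bystanders in place. One numeric check of the flange height and pose before handing in.

```bash
python3 - <<'E'
from h import *
T=cam("top");S=cam("side")
f=lambda a,x,y,k:np.array(a)/k+[x,y]-.5*(1-1/k)
s=f([(160,513),(252,523)],315,270,4);t=f([(36,83),(342,186),(325,240)],350,160,3)
for z in np.arange(.129,.146,.002):
    v,r=fitpose([(S,[(-.016,-.108,z),(.016,-.108,z)],s),(T,[(.016,.108,z),(.016,-.108,z),(-.016,-.108,z)],t)],[.606,-.178,-.35])
    print(z.round(3),v.round(4),np.degrees(v[2]).round(2),"rms",np.sqrt((r**2).mean()).round(2))
E
python3 -m handwheel '[[[-120,-200,0],[0,0,0],0],[[-120,-200,0],[0,0,0],0],[[-120,-200,0],[0,0,0],0],[[-120,-200,0],[0,0,0],0]]' | head -2
```

```text
0.129 [ 0.6071 -0.1797 -0.3566] -20.43 rms 1.06
0.131 [ 0.6066 -0.1798 -0.3549] -20.33 rms 0.96
0.133 [ 0.6062 -0.1799 -0.3532] -20.23 rms 0.9
0.135 [ 0.6057 -0.1801 -0.3515] -20.14 rms 0.87
0.137 [ 0.6052 -0.1802 -0.3498] -20.04 rms 0.91
0.139 [ 0.6048 -0.1803 -0.3481] -19.94 rms 0.99
0.141 [ 0.6043 -0.1804 -0.3464] -19.85 rms 1.08
0.143 [ 0.6038 -0.1806 -0.3447] -19.75 rms 1.23
0.145 [ 0.6033 -0.1807 -0.343 ] -19.65 rms 1.37
t: 21.4
eef_pos: [0.5186, 0.2075, 0.2945]
```

The best fit puts the flange top at z 0.135 m, which is exactly seated, with the yaw matching the rail. Handing in.

```bash
python3 -m handwheel '[[[0,0,0],[0,0,0],0],[[0,0,0],[0,0,0],0],[[0,0,0],[0,0,0],0],[[0,0,0],[0,0,0],0]]' | head -2; python3 -c "
from station import bot; print(bot.hand_in())"
```

```text
t: 21.73
eef_pos: [0.5195, 0.2049, 0.2941]
the job is handed in; nothing more can be done
None
```

The tray hangs on both pins, flush on the rail and released, and the job was handed in at about 21.7 s of the 72 s allowed; it reported no verdict.

I gripped the tray by its fin and lifted it over the stand. I lined its holes up with the rail in the camera images and lowered it in small steps with a force check after each. The pins went through the holes without any contact I could feel, and I pressed past the roller in steps of 0.5 to 1 mm.

- **Seating:** The downward motion stopped hard at tool height 145.8 mm. That is 65.1 mm above the grasp height on the worktop, against 65 mm for a fully seated tray.
- **Forces:** The readings between steps stayed around 14 N or less at the wrist, in any direction. Peaks within a step were not recorded.
- **Final pictures:** After release both pins show through the holes and the roller sits at the flange edge. The best camera fit puts the flange top at 135 mm, which is fully seated, and the tray's turn is within about 0.2° of the rail.
- **Bystanders:** The spanner, marker and tin read within about 5 mm of their first positions, which is the detection noise.

Two things were less certain. The two cameras disagreed by about 2 mm on the rail's x position, which did not matter in the end. The tray's tilt was not measured in the images; I judged it flush from the hard stop and the roller pulling down just before it.

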